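Set the churro warmer for a fresh batch

TASK

A fresh pan of churros has just been put on one of the warmer's two hot plates. Turn the warmer's timer all the way back to its zero stop, and move the heat slide on the churros' side along its slot until the white line on its grip is in line with the black line of the yellow marker beside that slot. Leave the other heat slide, the pans and the other things around as they are.

Things in the scene. Friction and masses are not known exactly. Their poses are not given: they have to be found in the camera images.
- warmer: white two-zone buffet warmer, fixed, 400 (x) by 540 (y) mm, flat deck 80 mm above its origin (centre of underside). x axis: from the controls (front, near the robot) to the two dark hot plates; y: to its left. Plates centred at x 95, y +130 (left) and -130 mm (right). Controls on the line x = -125 mm: left slide, timer (y = 0), right slide; deck is clear between them.
- heat_left (a joint): heat slide of the left hot plate. Metres travelled from its lowest setting at the warmer's left edge (0) towards the timer in the middle (0.13, the other end stop); growing values go along the warmer's -y. Stays where it is left; moving it takes about 3 N. No spring, no detents.
- heat_right (a joint): heat slide of the right hot plate. Metres travelled from its lowest setting at the warmer's right edge (0) towards the timer in the middle (0.13, the other end stop); growing values go along the warmer's +y. Stays where it is left; moving it takes about 3 N. No spring, no detents.
- heat_left_grip (a point): centre of the top of the left slide's black grip: upright block 60 mm along the warmer's x (across the slot), 18 mm along y (along the slot), 45 mm tall, a white line across its top; the point is 46 mm above the deck. Axes as the warmer's. It travels at the warmer's x = -125, from y = 235 (value 0) to 105 mm.
- heat_right_grip (a point): the same on the right slide: black block 60 by 18 by 45 mm, white line across its top; point at the centre of the top, 46 mm above the deck. It travels at the warmer's x = -125, from y = -235 (value 0) to -105 mm.
- marker_left: yellow marker fixed on the deck beside the left slot, on the hot plates' side: 44 (x) by 14 (y) by 8 mm high, black line along x over its middle; origin at the centre of its underside, at the warmer's x = -68 mm. Axes as the warmer's. The slide is on its mark when grip and marker have the same y in the warmer's frame.
- marker_right: the same yellow marker, 44 by 14 by 8 mm, for the right slot; origin at the centre of its underside. Axes as the warmer's.
- timer (a joint): timer knob: radians from its zero stop (0), growing clockwise seen from above, up to 3.0; turn it anticlockwise to bring it back. Starts 1.0 to 2.5 from zero, so it may need two grasps. Stays where it is left; about 0.05 N m turns it. At zero its white mark points to the red dot on the deck, along the warmer's -x.
- timer_grip (a point): point on the timer's vertical axis, 37 mm above the deck, at the height to grip. Black disc, 64 mm diameter, top 14 mm above the deck, with an upright bar across it 61 mm long, 14 mm thick, top 44 mm above the deck. The bar lies along the warmer's x at value 0 and turns with the knob; the white mark is on the half that points to -x at 0.
- churro_pan: open steel pan, 165 by 210 by 45 mm high, filled with brown churros to about 51 mm, loose on one of the two hot plates (which one varies); origin at the centre of its underside. Its warmer y is +130 mm on the left plate, -130 mm on the right plate. 0.9 kg.
- empty_pan: the same steel pan, empty, loose on the other hot plate; origin at the centre of its underside.
- sauce_bottle: dark brown squeeze bottle, 66 mm diameter, 195 mm tall, standing loose on the table to the left of the warmer; origin at the centre of its underside.
Mind the look-alikes: they are no part of the job. There is more than one size of the sauce_bottle; the job needs the middle-sized.

How it is judged:
By the outcome, as a careful person would: the job done as asked, in the order asked, and still so for the second after the job is handed in, with the robot touching nothing.
It also fails if it takes over 61 s, if anything falls off the work surface, if the arm or the gripper's body presses on something with over 40 N, if the wrist force passes 120 N, or if a joint passes its speed limit or range.

ROBOT

A 7-joint arm with a two-finger parallel gripper is mounted at the origin on the work surface. World frame = base frame: x ahead of the robot, y to its left, z up, the work surface at z = 0. Lengths are in m, angles in rad, forces in N, time in s.
With the tool pointing down it reaches from about 0.425 to 0.95 m from the base axis. Payload 16.7 kg.
Tool frame: the origin (TCP) lies midway between the tips of the shut fingers; the grasp point (between the pads) lies 19 mm behind it; z points along the fingers, y is the line along which they close (so a half turn about z gives the same grasp; the last joint's range is limited). The gripper opens to 94 mm and grips with 3 to 60 N. Pads are 16 mm wide; open, the fingers measure 119 mm over their backs; the gripper's body (75 mm by 177 mm) begins 78 mm behind the grasp point.
Start: joints at [1.04, 0.426, 0.074, 1.606, -0.034, 1.111, -0.067], TCP at [0.251, -0.626, 0.205] pointing down, gripper open.
Joint ranges: [-2.85, 2.85], [-0.5, 2.14], [-1.23, 1.37], [0.21, 2.46], [-1.02, 4.16], [0.16, 2.05], [-2.73, 2.73]. Speed limits (rad/s): [1.89, 1.89, 2.39, 2.39, 3.01, 3.01, 3.01].

INTERFACE

Orientations are given as [roll, pitch, yaw] about the fixed x, y, z axes, in that order (R = Rz(yaw) Ry(pitch) Rx(roll)).
In Python, from bench import manip gives the robot as it stands.
- The arm moves only by the tool move_arm, never from a script. Its argument "commands" is a list of rows, each an object with "translation": the shift along the tool's x, y, z in m, a list of three; "twist": the turn about the tool's z in rad; "claw": the opening, from -1 (shut) to 1 (fully open). A call has 1 to 8 rows; each row shifts and turns the commanded pose from where the row before left it, along the tool's axes as they then stand; what a row does not reach is not made up. A row lasts 1/10 s, in which the tool goes at most 50 mm and 8.59 degrees, less where a joint would pass 70% of its speed; a pose out of reach is approached as far as the arm can. A call is refused whole if a number of a shift passes 0.05 or a number of a turn 0.15, either way. A call with a gripper value outside its range is refused whole. The fingers move at their own pace and stop on an object; the grip force is fixed at half the most. Time passes only in rows, so rows that do not move let the fingers close. It gives the time, the measured TCP pose, the force, the opening and the grip force at its end, in the units of the state.
- manip.read_state(): the state, without advancing time (a new reading comes with each control period).
- manip.camera(name): name is "side" or "top"; returns a dict with "image" (480x640x3 uint8, red, green, blue), "K" (3x3 intrinsics, pixels), "R" (3x3) and "t" (3): a world point X has camera coordinates R X + t. Camera axes: x right, y down, z forward; pixel columns grow to the right and rows downward; lengths in m; the calibration is good to about 2 mm. A picture is of the moment at which its call begins. There is no depth.
- manip.hand_in(): hands the job in; it is judged then, once.
The state is a dict: "time_s": time; "joints": joint angles; "joint_vel": joint speeds; "tau": joint torques, N m; "tcp_pos": TCP position; "orientation": TCP orientation; "ft_force": force on the tool from outside, world axes, zero at the start; "moment": the same for the moment, N m; "grip_width": finger opening in m; "grasp_force": force on a finger pad.
Only numpy, scipy, OpenCV 4.12 (cv2) and the standard library are available. Lean on these libraries where they do the work, as an engineer would, in place of code of your own. Each camera call takes 0.05 s, during which the arm holds its last target. There are 200 camera calls.

## Working session

There is one attempt and no reset: what is moved stays moved. The work goes in short steps, Python scripts to look and compute and a tool call to move; the robot and the scene stay as the last step left them, time stands still between calls to the robot, and variables do not carry over. Pictures are saved under pics/ and viewed, at most 10 in all, crops included, and the job is handed in when it is done.

Besides the shell and the picture viewer there is one more tool, called after "Request:" by a JSON object that holds its "op" and its "data", one argument or row to a line. move_arm: Moves the arm, as the interface text tells. Its arguments: {"type":"object","properties":{"commands":{"type":"array","items":{"type":"object","properties":{"translation":{"type":"array","items":{"type":"number"}},"twist":{"type":"number"},"claw":{"type":"number"}}}}},"required":["commands"]}

```bash
mkdir -p pics; python3 - <<'E'
from bench import manip
import cv2,numpy as np,pickle
for n in("top","side"):
    c=manip.camera(n);cv2.imwrite(f"pics/{n}0.png",c["image"][:,:,::-1]);pickle.dump(c,open(f"{n}.pkl","wb"))
    print(n,c["K"].tolist(),(-c["R"].T@c["t"]).round(3),c["R"].round(2).tolist())
s=manip.read_state();print(s["tcp_pos"],s["orientation"],s["time_s"],s["grip_width"])
E
```

```text
top [[539.4222420818647, 0.0, 327.0063672066839], [0.0, 539.4222420818647, 237.69757180986707], [0.0, 0.0, 1.0]] [0.504 0.17  1.304] [[-0.01, -1.0, 0.01], [-1.0, 0.01, -0.05], [0.05, -0.01, -1.0]]
side [[448.27438218390415, 0.0, 318.810500212834], [0.0, 448.27438218390415, 242.64911414350337], [0.0, 0.0, 1.0]] [0.022 0.835 0.75 ] [[-0.77, -0.63, -0.0], [-0.39, 0.48, -0.79], [0.5, -0.61, -0.61]]
[ 0.25135886 -0.62603889  0.20485826] [-3.14044679e+00  6.60108517e-05  3.81800336e-01] 0.1 0.09381071329604376
```

View pics/top0.png

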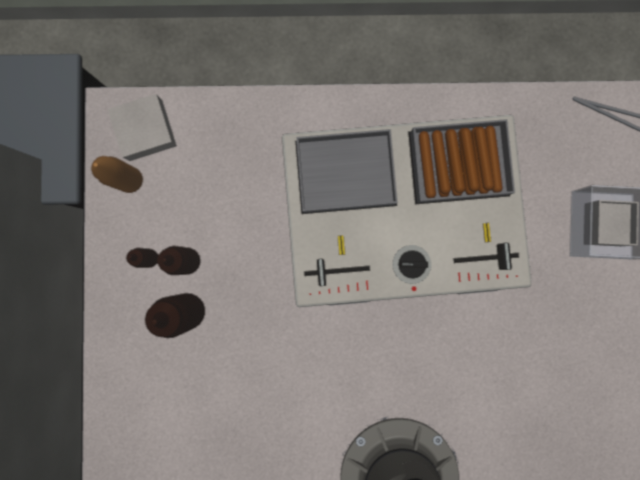

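View pics/side0.png

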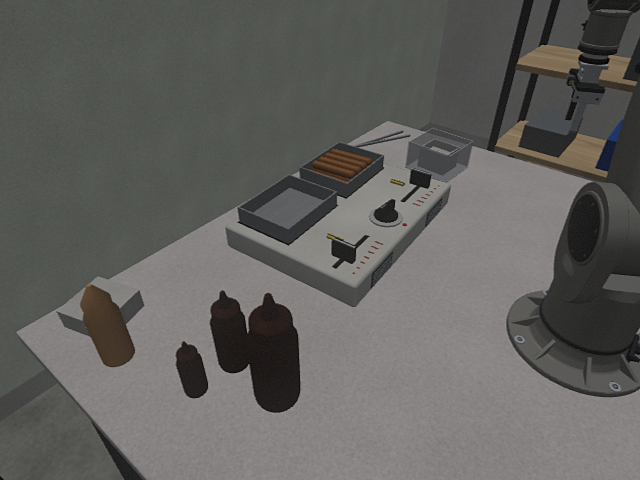

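The top view shows the warmer with the churros on the right plate (460,160) and the empty pan on the left plate (346,172). 
- **Slides:** right grip (504,256) and left grip (321,271). I want the right one, on the churros' side.
- **Markers:** right (487,232) and left (341,244). I want the right one.
- **Timer:** knob (411,264), red dot (413,289).

The side view agrees, with the churros on the far side and the arm clear. Next I'll measure and check a close crop.

```bash
cat > h.py <<'E'
import numpy as np,cv2
def ray(c,uv,z):
    uv=np.atleast_2d(np.array(uv,float));K,R,t=c["K"],c["R"],np.array(c["t"])
    d=np.c_[uv,np.ones(len(uv))]@np.linalg.inv(K).T@R; o=-R.T@t
    return (o+d*((z-o[2])/d[:,2])[:,None])
def comps(m,lo):
    n,l,s,ce=cv2.connectedComponentsWithStats(m.astype(np.uint8))
    return [(s[i,4],ce[i],l==i) for i in range(1,n) if s[i,4]>=lo]
E
cat > m.py <<'E'
import pickle,sys
from h import *
c=pickle.load(open("top.pkl","rb"));im=c["image"];I=im.astype(int);r,g,b=I[...,0],I[...,1],I[...,2]
Y=comps((r>120)&(g>100)&(b<90)&(r-b>70),15)
for a,ce,_ in Y: print("yellow",a,ce.round(1),ray(c,ce,.088).round(4))
Rd=comps((r>140)&(g<110)&(b<110)&(r-g>60),4)
for a,ce,_ in Rd: print("red",a,ce.round(1),ray(c,ce,.08).round(4)[0,:2])
# deck outline
hsv=cv2.cvtColor(im,cv2.COLOR_RGB2HSV);
print("deck",im[280,350],"table",im[340,350])
x0,y0=270,110
sub=(r-b<14)&(g>r-6)&(r>130); 
C=comps(sub,3000)
for a,ce,m in C:
    cs,_=cv2.findContours(m.astype(np.uint8),cv2.RETR_EXTERNAL,cv2.CHAIN_APPROX_NONE)
    h=cv2.convexHull(cs[0]); P=ray(c,h[:,0,:],.08)[:,:2]
    q=cv2.minAreaRect(P.astype(np.float32)*1000);print("rect",a,ce.round(),q)
dk=(I.max(2)<60)
for a,ce,_ in comps(dk,30):
    if 280<ce[0]<540 and 210<ce[1]<300: print("dark",a,ce.round(1),ray(c,ce,.126).round(4)[0,:2])
cv2.imwrite("pics/crop_top.png",cv2.resize(im[210:310,280:540,::-1],None,fx=3,fy=3,interpolation=cv2.INTER_CUBIC))
E
python3 m.py
```

```text
yellow 78 [486.6 232.1] [[ 0.5747 -0.1995  0.088 ]]
yellow 88 [341.  244.8] [[0.5507 0.1305 0.088 ]]
red 5 [459. 277.] [ 0.4742 -0.1362]
red 6 [366.8 285.5] [0.458  0.0732]
red 4 [357.  285.5] [0.4583 0.0954]
red 14 [413.5 288.3] [ 0.4502 -0.0324]
deck [162 158 150] table [155 147 145]
rect 21779 [404. 232.] ((629.4791870117188, -18.160736083984375), (399.0068054199219, 539.5719604492188), 4.119987964630127)
dark 302 [490.1 257.2] [ 0.5174 -0.1939]
dark 525 [412.5 264. ] [ 0.505  -0.0237]
dark 50 [312.7 272.4] [0.4899 0.1943]
dark 147 [344.7 269.9] [0.4942 0.1244]
```

View pics/crop_top.png

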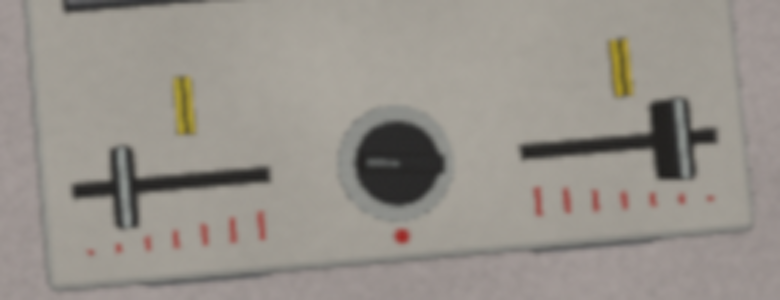

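The crop confirms it. The right grip (672,139 in the crop) has its white line at (682,139), the right marker's black line is at (621,67), and the timer's white mark points left from about (398,163) to (366,162). The deck rectangle measures 399 x 540 mm and marker x is -68 mm, so both match the given sizes.

```bash
cat > w.py <<'E'
from h import *
W=np.array([.6295,-.0182]);yaw=np.radians(4.14)
Rw=np.array([[np.cos(yaw),-np.sin(yaw)],[np.sin(yaw),np.cos(yaw)]])
w2l=lambda P:(np.atleast_2d(P)[:,:2]-W)@Rw
l2w=lambda p:W+Rw@np.array(p)
def proj(c,X):
    q=c["K"]@(c["R"]@np.array(X)+np.array(c["t"]));return q[:2]/q[2]
def white(c,ctr,r,z,thr):
    g=c["image"].min(2).astype(int);u,v=np.rint(ctr).astype(int);out=[]
    sub=g[v-r:v+r+1,u-r:u+r+1];ys,xs=np.nonzero(sub>thr)
    return np.c_[xs+u-r,ys+v-r],sub
E
python3 - <<'E'
import pickle
from w import *
c=pickle.load(open("top.pkl","rb"));s=pickle.load(open("side.pkl","rb"))
T=l2w([-.125,0]);print("timer",T)
pt=proj(c,[*T,.124]);print("timer top px",pt)
p,sub=white(c,pt,11,.124,75);
R=7;u,v=np.rint(pt).astype(int);print(u,v);print(c["image"].min(2)[v-8:v+9,u-14:u+15])
print("marker R",w2l(ray(c,[486.6,232.1],.088)),"L",w2l(ray(c,[341,244.8],.088)))
print(c["image"].min(2)[248:266:2,494:518])
for k in(("side",s),):
    for y in(-.22,-.177,-.235): print(y,proj(s,[*l2w([-.125,y]),.126]))
I=s["image"].astype(int)
for a,ce,_ in comps((I[...,0]>110)&(I[...,0]-I[...,2]>60)&(I[...,0]-I[...,1]<60),10): 
    if ce[1]<300: print("side yel",a,ce,w2l(ray(s,ce,.088)))
big=lambda u,v:cv2.resize(s["image"][v-40:v+40,u-50:u+50,::-1],None,fx=4,fy=4,interpolation=cv2.INTER_CUBIC)
cv2.imwrite("pics/side_crop.png",np.hstack([big(410,185),big(385,210)]))
E
```

```text
timer [ 0.50482617 -0.02722422]
timer top px [413.93578599 264.07832267]
414 264
[[102  66  46  43  42  42  41  42  41  42  42  42  41  41  41  41  41  41
   41  41  41  42  48  71 105 129 137 139 142]
 [ 83  53  43  42  43  42  42  42  42  42  42  42  41  42  41  42  42  42
   42  41  42  41  41  54  85 118 135 139 141]
 [ 65  46  43  42  42  42  42  42  42  42  42  42  41  42  41  41  41  41
   41  40  41  40  41  45  66 104 130 138 140]
 [ 51  43  43  42  42  42  41  42  42  41  41  42  41  41  42  41  41  41
   41  41  41  40  40  42  54  85 119 135 140]
 [ 42  40  40  40  39  40  39  40  41  40  40  41  40  41  40  40  40  40
   41  40  40  40  40  40  45  68 103 127 135]
 [ 38  38  39  40  41  40  40  40  40  39  39  40  40  39  39  39  38  39
   39  38  39  38  39  39  41  51  75 101 123]
 [ 36  38  47  53  54  55  55  54  51  48  47  46  44  41  41  41  40  41
   40  40  41  41  41  40  40  42  51  75 110]
 [ 36  42  62  76  80  80  80  78  73  67  66  66  60  48  43  42  42  42
   42  42  42  41  41  41  41  41  44  64 105]
 [ 35  44  65  80  84  84  83  83  80  78  79  82  
[... 1539 characters left out ...]
  32  32  35  40  68 113 135 113  68  40  37
   39  39  39  40  41  49]
 [ 44  47  48  42  35  31  32  31  32  33  39  63 109 134 118  79  61  87
  112 123 125 125 127 128]
 [128 129 125 100  59  36  32  31  32  34  38  56  95 124 119  84  72 112
  141 149 148 148 148 149]
 [149 149 143 118  73  40  33  33  32  33  36  49  83 118 125  98  74 108
  140 148 149 149 149 149]
 [148 148 143 121  80  43  33  32  32  34  35  45  76 117 135 111  74  92
  127 145 148 148 148 149]]
-0.22 [423.44073196 168.74669942]
-0.177 [416.95360312 174.77253885]
-0.235 [425.63869978 166.70502559]
side yel 14 [396.21428571 181.5       ] [[-0.06712801 -0.17103135]]
side yel 11 [330. 236.] [[-0.05708232  0.15978897]]
```

View pics/side_crop.png

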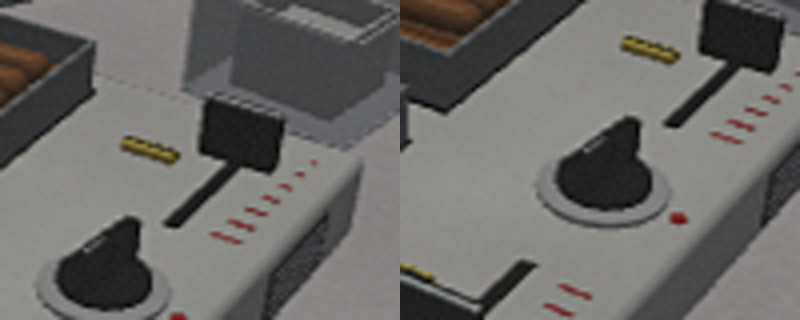

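The side crop agrees: the right slide's grip is beyond its marker towards the edge, and the timer bar lies across, with its white mark on the left half. From the numbers, the timer value is about 1.69, so the bar is at world angle about 1.52. I'll turn the tool first.

Request:
{"op": "move_arm", "data": {
  "commands": [
    {"twist": -0.1425,"claw": 1},
    {"twist": -0.1425,"claw": 1},
    {"twist": -0.1425,"claw": 1},
    {"twist": -0.1425,"claw": 1},
    {"twist": -0.1425,"claw": 1},
    {"twist": -0.1425,"claw": 1},
    {"twist": -0.1425,"claw": 1},
    {"twist": -0.1425,"claw": 1}
  ]
}}

```text
schema error: expected keys translation, twist, claw
```

```bash
cat > go.py <<'E'
# usage: go.py x y z yaw -> tool shift and twist remaining
import sys
from bench import manip
import numpy as np
from scipy.spatial.transform import Rotation as Ro
s=manip.read_state();R=Ro.from_euler("xyz",s["orientation"]).as_matrix()
g=np.array([float(a) for a in sys.argv[1:4]]);y=float(sys.argv[4])
print("tool shift",(R.T@(g-s["tcp_pos"])).round(4),"twist",round(-((y-s["orientation"][2]+np.pi)%(2*np.pi)-np.pi),3))
print(np.round(s["tcp_pos"],4),np.round(s["orientation"],3),"joints",np.round(s["joints"],2),"F",np.round(s["ft_force"],1),"w",round(s["grip_width"],4),s["grasp_force"],s["time_s"])
E
python3 go.py .5048 -.0272 .205 1.52
python3 - <<'E'
import pickle
from w import *
c=pickle.load(open("top.pkl","rb"))
print("gripR",w2l(ray(c,[[507,256],[506.8,256]],.126)))
print("timer mark",w2l(ray(c,[[403,263.7],[411,264]],.124)))
print("gripL",w2l(ray(c,[321,271],.126)))
E
```

```text
tool shift [ 4.583e-01 -4.613e-01  4.000e-04] twist -1.138
[ 0.2514 -0.626   0.2049] [-3.14   0.     0.382] joints [ 1.04  0.43  0.07  1.61 -0.03  1.11 -0.07] F [ 0.8  0.  -0.1] w 0.0938 0.0 0.1
gripR [[-0.12503162 -0.2043313 ]
 [-0.12499375 -0.20389458]]
timer mark [[-0.12210726  0.02376827]
 [-0.12427391  0.00638598]]
gripL [[-0.12244187  0.20374055]]
```

Request:
{"op": "move_arm", "data": {
  "commands": [
    {"translation": [0,0,0],"twist": -0.1425,"claw": 1},
    {"translation": [0,0,0],"twist": -0.1425,"claw": 1},
    {"translation": [0,0,0],"twist": -0.1425,"claw": 1},
    {"translation": [0,0,0],"twist": -0.1425,"claw": 1},
    {"translation": [0,0,0],"twist": -0.1425,"claw": 1},
    {"translation": [0,0,0],"twist": -0.1425,"claw": 1},
    {"translation": [0,0,0],"twist": -0.1425,"claw": 1},
    {"translation": [0,0,0],"twist": -0.1425,"claw": 1}
  ]
}}

```text
time_s: 0.9
tcp_pos: [0.2513, -0.6262, 0.2051]
orientation: [-3.141, -0.001, 1.528]
ft_force: [0.3, -0.0, 0.2]
grip_width: 0.0941
grasp_force: 0.0
```

```bash
python3 go.py .5048 -.0272 .205 1.52
```

```text
tool shift [6.093e-01 2.274e-01 4.000e-04] twist 0.008
[ 0.2513 -0.6262  0.2051] [-3.141e+00 -1.000e-03  1.528e+00] joints [ 1.21  0.43 -0.15  1.59  0.07  1.12  0.99] F [ 0.3 -0.   0.2] w 0.0941 0.0 0.9
```

Request:
{"op": "move_arm", "data": {
  "commands": [
    {"translation": [0.038,0.0142,0],"twist": 0,"claw": 1},
    {"translation": [0.038,0.0142,0],"twist": 0,"claw": 1},
    {"translation": [0.038,0.0142,0],"twist": 0,"claw": 1},
    {"translation": [0.038,0.0142,0],"twist": 0,"claw": 1},
    {"translation": [0.038,0.0142,0],"twist": 0,"claw": 1},
    {"translation": [0.038,0.0142,0],"twist": 0,"claw": 1},
    {"translation": [0.038,0.0142,0],"twist": 0,"claw": 1},
    {"translation": [0.038,0.0142,0],"twist": 0,"claw": 1}
  ]
}}

```text
time_s: 1.7
tcp_pos: [0.38, -0.3267, 0.2054]
orientation: [-3.141, -0.0, 1.522]
ft_force: [1.3, -0.6, -0.4]
grip_width: 0.0941
grasp_force: 0.0
```

Request:
{"op": "move_arm", "data": {
  "commands": [
    {"translation": [0.038,0.0142,0],"twist": 0,"claw": 1},
    {"translation": [0.038,0.0142,0],"twist": 0,"claw": 1},
    {"translation": [0.038,0.0142,0],"twist": 0,"claw": 1},
    {"translation": [0.038,0.0142,0],"twist": 0,"claw": 1},
    {"translation": [0.038,0.0142,0],"twist": 0,"claw": 1},
    {"translation": [0.038,0.0142,0],"twist": 0,"claw": 1},
    {"translation": [0.038,0.0142,0],"twist": 0,"claw": 1},
    {"translation": [0.038,0.0142,0],"twist": 0,"claw": 1}
  ]
}}

```text
time_s: 2.5
tcp_pos: [0.5084, -0.0287, 0.2055]
orientation: [-3.142, 0.0, 1.522]
ft_force: [-0.2, -0.7, -0.7]
grip_width: 0.0941
grasp_force: 0.0
```

```bash
python3 go.py .5048 -.0272 .099 1.52
```

```text
tool shift [ 0.0014 -0.0037  0.1065] twist 0.002
[ 0.5084 -0.0287  0.2055] [-3.142  0.     1.522] joints [ 0.44  0.2  -0.57  1.94  0.13  1.03 -0.24] F [-0.2 -0.7 -0.7] w 0.0941 0.0 2.5
```

Request:
{"op": "move_arm", "data": {
  "commands": [
    {"translation": [0.0014,-0.0037,0.02],"twist": 0,"claw": 1},
    {"translation": [0,0,0.03],"twist": 0,"claw": 1},
    {"translation": [0,0,0.03],"twist": 0,"claw": 1},
    {"translation": [0,0,0.02],"twist": 0,"claw": 1},
    {"translation": [0,0,0.006],"twist": 0,"claw": 1},
    {"translation": [0,0,0],"twist": 0,"claw": 1}
  ]
}}

```text
time_s: 3.1
tcp_pos: [0.5042, -0.0285, 0.0991]
orientation: [-3.14, -0.0, 1.522]
ft_force: [0.5, -0.1, 0.5]
grip_width: 0.094
grasp_force: 0.0
```

Request:
{"op": "move_arm", "data": {
  "commands": [
    {"translation": [0,0,0],"twist": 0,"claw": -1},
    {"translation": [0,0,0],"twist": 0,"claw": -1},
    {"translation": [0,0,0],"twist": 0,"claw": -1},
    {"translation": [0,0,0],"twist": 0,"claw": -1},
    {"translation": [0,0,0],"twist": 0,"claw": -1},
    {"translation": [0,0,0],"twist": 0,"claw": -1},
    {"translation": [0,0,0],"twist": 0,"claw": -1},
    {"translation": [0,0,0],"twist": 0,"claw": -1}
  ]
}}

```text
time_s: 3.9
tcp_pos: [0.5046, -0.0286, 0.0995]
orientation: [-3.142, -0.0, 1.522]
ft_force: [-0.3, -0.4, -0.4]
grip_width: 0.0336
grasp_force: 0.0
```

```bash
python3 go.py .5048 -.0272 .099 3.214
```

```text
tool shift [0.0015 0.0001 0.0005] twist -1.692
[ 0.5046 -0.0286  0.0995] [-3.142 -0.     1.522] joints [ 0.39  0.33 -0.54  2.05  0.23  0.82 -0.33] F [-0.3 -0.4 -0.4] w 0.0336 0.0 3.9
```

Request:
{"op": "move_arm", "data": {
  "commands": [
    {"translation": [0.0013,0,0],"twist": 0,"claw": -1},
    {"translation": [0,0,0],"twist": 0,"claw": -1},
    {"translation": [0,0,0],"twist": 0,"claw": -1},
    {"translation": [0,0,0],"twist": 0,"claw": -1},
    {"translation": [0,0,0],"twist": 0,"claw": -1}
  ]
}}

```text
time_s: 4.4
tcp_pos: [0.5045, -0.0272, 0.0995]
orientation: [-3.141, -0.0, 1.522]
ft_force: [-1.7, 1.3, 2.8]
grip_width: 0.0139
grasp_force: 30.0
```

Gripped at 13.9 mm, which matches the 14 mm bar. Now I'll turn it anticlockwise.

Request:
{"op": "move_arm", "data": {
  "commands": [
    {"translation": [0,0,0],"twist": -0.1,"claw": -1},
    {"translation": [0,0,0],"twist": -0.1,"claw": -1},
    {"translation": [0,0,0],"twist": -0.1,"claw": -1},
    {"translation": [0,0,0],"twist": -0.1,"claw": -1},
    {"translation": [0,0,0],"twist": -0.1,"claw": -1},
    {"translation": [0,0,0],"twist": -0.1,"claw": -1},
    {"translation": [0,0,0],"twist": -0.1,"claw": -1},
    {"translation": [0,0,0],"twist": -0.1,"claw": -1}
  ]
}}

```text
time_s: 5.2
tcp_pos: [0.5039, -0.0274, 0.0995]
orientation: [-3.14, -0.001, 2.326]
ft_force: [-6.6, -0.3, 7.5]
grip_width: 0.014
grasp_force: 30.0
```

Request:
{"op": "move_arm", "data": {
  "commands": [
    {"translation": [0,0,0],"twist": -0.1,"claw": -1},
    {"translation": [0,0,0],"twist": -0.1,"claw": -1},
    {"translation": [0,0,0],"twist": -0.1,"claw": -1},
    {"translation": [0,0,0],"twist": -0.1,"claw": -1},
    {"translation": [0,0,0],"twist": -0.1,"claw": -1},
    {"translation": [0,0,0],"twist": -0.1,"claw": -1},
    {"translation": [0,0,0],"twist": -0.1,"claw": -1},
    {"translation": [0,0,0],"twist": 0,"claw": -1}
  ]
}}

```text
time_s: 6.0
tcp_pos: [0.5037, -0.0279, 0.0995]
orientation: [-3.141, -0.002, 3.025]
ft_force: [-8.4, -1.6, 10.4]
grip_width: 0.0137
grasp_force: 30.0
```

```bash
python3 go.py .5048 -.0272 .099 3.214; python3 -c "
from bench import manip;print(manip.read_state()['moment'])"
```

```text
tool shift [-0.001   0.0008  0.0005] twist -0.189
[ 0.5037 -0.0279  0.0995] [-3.141e+00 -2.000e-03  3.025e+00] joints [ 0.65  0.4  -0.86  2.04  0.4   0.87  1.02] F [-8.4 -1.6 10.4] w 0.0137 29.98482584953308 6.0
[-0.32746953  2.01400912  0.07955188]
```

Request:
{"op": "move_arm", "data": {
  "commands": [
    {"translation": [0,0,0],"twist": -0.08,"claw": -1},
    {"translation": [0,0,0],"twist": -0.06,"claw": -1},
    {"translation": [0,0,0],"twist": -0.04,"claw": -1},
    {"translation": [0,0,0],"twist": -0.03,"claw": -1},
    {"translation": [0,0,0],"twist": -0.03,"claw": -1},
    {"translation": [0,0,0],"twist": 0,"claw": -1}
  ]
}}

```text
time_s: 6.6
tcp_pos: [0.5037, -0.0281, 0.0994]
orientation: [-3.141, -0.002, -3.022]
ft_force: [-9.3, -2.3, 10.4]
grip_width: 0.0143
grasp_force: 31.2
```

```bash
python3 go.py .5048 -.0272 .099 3.214; python3 -c "
from bench import manip;print(manip.read_state()['moment'])"
```

```text
tool shift [-0.0012  0.0007  0.0004] twist 0.047
[ 0.5037 -0.0281  0.0994] [-3.141e+00 -2.000e-03 -3.022e+00] joints [ 0.69  0.42 -0.91  2.04  0.43  0.88  1.22] F [-9.3 -2.3 10.4] w 0.0143 31.16034507751465 6.6
[-0.38990141  1.89193087 -0.70734587]
```

The moment about z jumped to -0.71 N m at yaw 3.26, so the timer is on its stop. I'll release it and lift.

Request:
{"op": "move_arm", "data": {
  "commands": [
    {"translation": [0,0,0],"twist": 0,"claw": 1},
    {"translation": [0,0,0],"twist": 0,"claw": 1},
    {"translation": [0,0,0],"twist": 0,"claw": 1},
    {"translation": [0,0,0],"twist": 0,"claw": 1},
    {"translation": [0,0,-0.02],"twist": 0,"claw": 1},
    {"translation": [0,0,-0.03],"twist": 0,"claw": 1},
    {"translation": [0,0,-0.03],"twist": 0,"claw": 1},
    {"translation": [0,0,0],"twist": 0.047,"claw": 1}
  ]
}}

```text
time_s: 7.4
tcp_pos: [0.5065, -0.027, 0.1828]
orientation: [-3.141, 0.005, -3.068]
ft_force: [1.5, -0.4, -0.3]
grip_width: 0.0747
grasp_force: 0.0
```

```bash
python3 - <<'E'
from w import *
print(l2w([-.125,-.204]),l2w([-.125,-.1768]))
E
python3 go.py .5195 -.2307 .18 3.214
```

```text
[ 0.5195537  -0.23069191] [ 0.51759003 -0.20356288]
tool shift [ 0.0019 -0.2041  0.003 ] twist 0.001
[ 0.5065 -0.027   0.1828] [-3.141  0.005 -3.068] joints [ 0.76  0.31 -0.98  1.96  0.3   1.02  1.3 ] F [ 1.5 -0.4 -0.3] w 0.0747 0.0 7.4
```

Request:
{"op": "move_arm", "data": {
  "commands": [
    {"translation": [0.002,-0.034,0],"twist": 0,"claw": 1},
    {"translation": [0,-0.034,0],"twist": 0,"claw": 1},
    {"translation": [0,-0.034,0],"twist": 0,"claw": 1},
    {"translation": [0,-0.034,0],"twist": 0,"claw": 1},
    {"translation": [0,-0.034,0],"twist": 0,"claw": 1},
    {"translation": [0,-0.034,0],"twist": 0,"claw": 1},
    {"translation": [0,0,0],"twist": 0,"claw": 1}
  ]
}}

```text
time_s: 8.1
tcp_pos: [0.5171, -0.2357, 0.1789]
orientation: [-3.141, -0.0, -3.074]
ft_force: [0.0, -0.2, -0.1]
grip_width: 0.094
grasp_force: 0.0
```

```bash
python3 go.py .5195 -.2307 .096 3.214; python3 - <<'E'
from bench import manip
import cv2,pickle
c=manip.camera("top");im=c["image"];pickle.dump(c,open("top.pkl","wb"))
s=manip.camera("side")["image"]
cv2.imwrite("pics/mid.png",cv2.resize(cv2.hconcat([im[200:310,280:540],s[140:250,330:590]]),None,fx=1.5,fy=1.5,interpolation=cv2.INTER_CUBIC)[:,:,::-1])
E
```

```text
tool shift [-0.0028  0.0049  0.0829] twist -0.005
[ 0.5171 -0.2357  0.1789] [-3.141 -0.    -3.074] joints [ 1.01  0.4  -0.87  1.84  0.35  1.07  1.64] F [ 0.  -0.2 -0.1] w 0.094 0.0 8.1
```

View pics/mid.png

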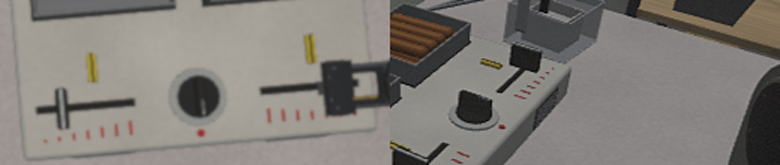

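The picture shows the timer's mark at (204,106) pointing down towards its red dot (201,132), and the gripper over the right slide. I'll descend and grip.

Request:
{"op": "move_arm", "data": {
  "commands": [
    {"translation": [-0.003,0.005,0.02],"twist": 0,"claw": 1},
    {"translation": [0,0,0.03],"twist": 0,"claw": 1},
    {"translation": [0,0,0.02],"twist": 0,"claw": 1},
    {"translation": [0,0,0.013],"twist": 0,"claw": 1},
    {"translation": [0,0,0],"twist": 0,"claw": 1}
  ]
}}

```text
time_s: 8.7
tcp_pos: [0.5196, -0.2245, 0.0954]
orientation: [3.14, -0.002, -3.067]
ft_force: [0.4, -0.5, 0.5]
grip_width: 0.0939
grasp_force: 0.0
```

Request:
{"op": "move_arm", "data": {
  "commands": [
    {"translation": [0,0,0],"twist": 0,"claw": -1},
    {"translation": [0,0,0],"twist": 0,"claw": -1},
    {"translation": [0,0,0],"twist": 0,"claw": -1},
    {"translation": [0,0,0],"twist": 0,"claw": -1},
    {"translation": [0,0,0],"twist": 0,"claw": -1},
    {"translation": [0,0,0],"twist": 0,"claw": -1},
    {"translation": [0,0,0],"twist": 0,"claw": -1},
    {"translation": [0,0,0],"twist": 0,"claw": -1}
  ]
}}

```text
time_s: 9.5
tcp_pos: [0.5201, -0.2258, 0.0965]
orientation: [3.142, -0.0, -3.068]
ft_force: [-0.3, -0.2, 0.8]
grip_width: 0.0334
grasp_force: 0.0
```

Request:
{"op": "move_arm", "data": {
  "commands": [
    {"translation": [0,0,0],"twist": 0,"claw": -1},
    {"translation": [0,0,0],"twist": 0,"claw": -1},
    {"translation": [0,0,0],"twist": 0,"claw": -1},
    {"translation": [0,0,0],"twist": 0,"claw": -1}
  ]
}}

```text
time_s: 9.9
tcp_pos: [0.5202, -0.226, 0.0965]
orientation: [-3.141, 0.0, -3.069]
ft_force: [0.2, -2.4, -0.8]
grip_width: 0.0172
grasp_force: 30.0
```

```bash
python3 go.py .5176 -.2036 .096 3.214
```

```text
tool shift [0.001  0.0225 0.0005] twist 0.001
[ 0.5202 -0.226   0.0965] [-3.141  0.    -3.069] joints [ 0.94  0.5  -0.82  1.91  0.45  0.93  1.55] F [ 0.2 -2.4 -0.8] w 0.0172 29.99944120645523 9.9
```

Request:
{"op": "move_arm", "data": {
  "commands": [
    {"translation": [0,0.006,0],"twist": 0,"claw": -1},
    {"translation": [0,0.006,0],"twist": 0,"claw": -1},
    {"translation": [0,0.006,0],"twist": 0,"claw": -1},
    {"translation": [0,0.0045,0],"twist": 0,"claw": -1},
    {"translation": [0,0,0],"twist": 0,"claw": -1},
    {"translation": [0,0,0],"twist": 0,"claw": -1}
  ]
}}

```text
time_s: 10.5
tcp_pos: [0.5185, -0.2025, 0.0965]
orientation: [3.141, -0.0, -3.068]
ft_force: [0.7, 2.5, -0.5]
grip_width: 0.0179
grasp_force: 30.0
```

```bash
python3 go.py .5176 -.2036 .096 3.214
```

```text
tool shift [ 0.001  -0.0011  0.0005] twist 0.002
[ 0.5185 -0.2025  0.0965] [ 3.141 -0.    -3.068] joints [ 0.92  0.49 -0.83  1.93  0.45  0.92  1.51] F [ 0.7  2.5 -0.5] w 0.0179 30.000341534614563 10.5
```

Request:
{"op": "move_arm", "data": {
  "commands": [
    {"translation": [0,0,0],"twist": 0,"claw": 1},
    {"translation": [0,0,0],"twist": 0,"claw": 1},
    {"translation": [0,0,0],"twist": 0,"claw": 1},
    {"translation": [0,0,0],"twist": 0,"claw": 1},
    {"translation": [0,0,-0.02],"twist": 0,"claw": 1},
    {"translation": [0,0,-0.03],"twist": 0,"claw": 1},
    {"translation": [0,0,-0.04],"twist": 0,"claw": 1},
    {"translation": [0.02,-0.02,0],"twist": 0,"claw": 1}
  ]
}}

```text
time_s: 11.3
tcp_pos: [0.504, -0.2226, 0.1913]
orientation: [-3.14, 0.007, -3.064]
ft_force: [0.4, -1.3, 0.0]
grip_width: 0.0785
grasp_force: 0.0
```

Request:
{"op": "move_arm", "data": {
  "commands": [
    {"translation": [0.03,-0.035,0],"twist": 0,"claw": 1},
    {"translation": [0.03,-0.035,0],"twist": 0,"claw": 1},
    {"translation": [0.03,-0.035,0],"twist": 0,"claw": 1},
    {"translation": [0.03,-0.035,0],"twist": 0,"claw": 1},
    {"translation": [0,-0.035,0],"twist": 0,"claw": 1},
    {"translation": [0,0,0],"twist": 0,"claw": 1}
  ]
}}

```text
time_s: 11.9
tcp_pos: [0.3913, -0.4128, 0.1862]
orientation: [-3.141, -0.0, -3.075]
ft_force: [0.8, -0.7, 0.3]
grip_width: 0.0939
grasp_force: 0.0
```

```bash
cat > chk.py <<'E'
from bench import manip
import sys
from w import *
c=manip.camera("top");im=c["image"];I=im.astype(int);r,g,b=I[...,0],I[...,1],I[...,2]
for a,ce,_ in comps((r>120)&(g>100)&(b<90)&(r-b>70),15): print("yellow",ce.round(1),w2l(ray(c,ce,.088)).round(4))
G=im.min(2).astype(float)
# black line of the right marker: darkest column in each row
P=[]
for v in range(227,238):
    w=np.clip(120-r[v,480:494],0,None).astype(float)  # placeholder print below
print(r[226:239:2,480:494])
u,v=proj(c,[*l2w([-.125,-.177]),.126]).round().astype(int);print(u,v)
print(G[v-8:v+9:2,u-10:u+11].astype(int))
u,v=proj(c,[*l2w([-.125,0]),.124]).round().astype(int);print(u,v)
print(G[v-6:v+14,u-5:u+6].astype(int))
s=manip.camera("side")["image"]
cv2.imwrite(sys.argv[1],np.hstack([cv2.resize(im[210:300,390:530],None,fx=2.8,fy=2.8,interpolation=cv2.INTER_CUBIC),cv2.resize(s[150:240,360:500],None,fx=2.8,fy=2.8,interpolation=cv2.INTER_CUBIC)])[:,:,::-1])
E
python3 chk.py pics/after.png
```

```text
yellow [486.6 232.1] [[-0.0678 -0.1768]]
yellow [341.  244.7] [[-0.0677  0.154 ]]
[[161 157 143 140 153 145 117 131 160 162 157 158 159 159]
 [160 157 146 136 149 156 130 120 146 156 154 157 158 157]
 [160 159 152 139 146 159 133 110 137 155 156 157 158 158]
 [160 161 156 138 140 156 139 113 135 158 160 158 158 158]
 [161 161 156 140 140 154 139 111 133 162 165 162 161 161]
 [161 161 157 144 139 152 144 115 122 153 159 156 159 159]
 [161 161 158 146 134 148 155 128 111 139 151 153 158 159]]
495 257
[[ 48  31  32  32  33  36  52  89 121 123  92  74 111 142 148 149 148 148
  149 148 147]
 [ 58  32  32  32  34  35  48  81 119 133 107  74  99 133 147 149 148 148
  148 147 146]
 [ 64  34  31  32  33  36  43  72 115 135 113  71  79 113 131 129 123 119
  114 108 106]
 [ 48  33  31  32  32  34  40  66 111 135 116  72  45  46  48  48  45  45
   43  43  42]
 [ 33  32  32  32  32  34  38  59 101 128 118  80  47  37  37  38  39  38
   40  43  43]
 [ 38  34  32  32  33  34  37  51  86 120 122  91  59  73  95 107 116 122
  125 126 128]
 [ 96  55  33  32  33  33  36  48  80 119 133 107  73  97 130 
[... 454 characters left out ...]
  35  35  38  41  42  41  39  37  38  41]
 [ 38  34  33  38  41  41  41  39  38  39  41]
 [ 38  34  34  37  43  46  46  42  39  38  40]
 [ 38  34  34  38  47  61  61  48  39  39  40]
 [ 39  35  34  38  49  70  74  58  42  40  40]
 [ 39  35  34  36  49  72  80  67  47  40  41]
 [ 39  36  34  36  49  72  82  71  49  40  40]
 [ 40  36  34  35  47  69  81  70  48  40  40]
 [ 40  36  34  35  45  64  79  72  49  39  40]
 [ 40  37  34  36  42  62  84  80  53  38  40]
 [ 41  37  34  35  40  61  88  88  57  39  39]
 [ 41  37  34  35  39  62  97  96  61  40  40]
 [ 40  37  35  34  39  61  96  96  61  41  50]
 [ 42  39  35  35  38  54  78  79  56  54  76]
 [ 65  59  56  52  50  58  72  77  75  88 109]]
```

View pics/after.png

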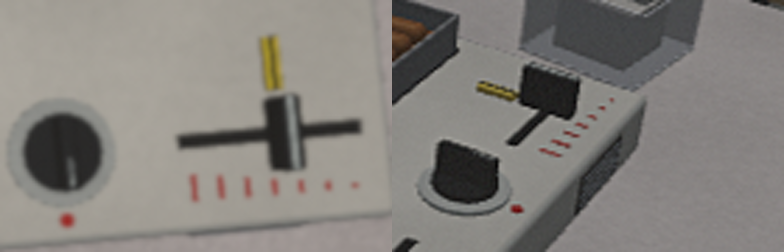

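The picture shows the timer's mark (71,172) pointing at its red dot (67,220), and the right grip's line (292,130) close to the extension of the marker's black line (273,65). Next is a sub-pixel check of both lines and the timer angle.

```bash
python3 - <<'E'
from bench import manip
from w import *
c=manip.camera("top");I=c["image"].astype(float)
def fit(prof,rows,u0,hw,dark):
    P=[]
    for v in rows:
        s=prof[v]; s=-s if dark else s
        k=int(round(u0(v)));k=k-2+int(np.argmax(s[k-2:k+3]))
        a,b,d=s[k-1:k+2];P.append((k+.5*(a-d)/(a-2*b+d),v))
    return np.array(P)
L=I[...,0]; L2=I.min(2)
M=fit(L,range(227,238),lambda v:487.+(v-232)*.09,1,True)
Gp=fit(L2,range(249,266),lambda v:494.1+(v-257)*.1,1,False)
m=w2l(ray(c,M,.088));g=w2l(ray(c,Gp,.126))
print("marker",m[:,1].round(4),np.median(m[:,1]),"\ngrip",g[:,1].round(4),np.median(g[:,1]))
T=fit(L2,range(273,281),lambda v:415,1,False);t=w2l(ray(c,T,.124));
p=np.polyfit(t[:,0],t[:,1],1);print("timer slope",p[0],t[:,1].round(4),t[:,0].round(4))
l=w2l(ray(c,[[321.5,272]],.126));print(l)
Lm=fit(L,range(240,250),lambda v:341.+(v-245)*.09,1,True);print("left marker",np.median(w2l(ray(c,Lm,.088))[:,1]))
E
```

```text
marker [-0.1776 -0.1782 -0.1783 -0.1781 -0.178  -0.1778 -0.1777 -0.1774 -0.1773
 -0.1775 -0.178 ] -0.1778424175676638 
grip [-0.1764 -0.1767 -0.1767 -0.1767 -0.1765 -0.1764 -0.1763 -0.1762 -0.1762
 -0.1763 -0.1766 -0.1766 -0.1767 -0.1766 -0.1765 -0.1764 -0.1762] -0.17648121686729049
 ** On entry to DLASCL parameter number  4 had an illegal value
 ** On entry to DLASCL parameter number  4 had an illegal value
 ** On entry to DLASCL parameter number  4 had an illegal value
 ** On entry to DLASCL parameter number  4 had an illegal value
 ** On entry to DLASCL parameter number  5 had an illegal value
 ** On entry to DLASCL parameter number  4 had an illegal value<stdin>:9: RuntimeWarning: divide by zero encountered in scalar divide
h.py:4: RuntimeWarning: invalid value encountered in matmul
  d=np.c_[uv,np.ones(len(uv))]@np.linalg.inv(K).T@R; o=-R.T@t
Traceback (most recent call last):
numpy.linalg.LinAlgError: SVD did not converge in Linear Least Squares
```

The relative error is 1.4 mm, and parallax error between the two heights is negligible, so it is worth trimming. The timer mark's slope (about 0.11 px/row) matches the warmer's x lines (about 0.10), so it is at zero. I'll regrip and shift the slide by -1.3 mm.

Request:
{"op": "move_arm", "data": {
  "commands": [
    {"translation": [0,0.035,0],"twist": 0,"claw": 1},
    {"translation": [-0.03,0.035,0],"twist": 0,"claw": 1},
    {"translation": [-0.03,0.035,0],"twist": 0,"claw": 1},
    {"translation": [-0.03,0.035,0],"twist": 0,"claw": 1},
    {"translation": [-0.03,0.035,0],"twist": 0,"claw": 1},
    {"translation": [-0.02,0.02,0],"twist": 0,"claw": 1},
    {"translation": [0,0,0],"twist": 0,"claw": 1},
    {"translation": [0,0,0],"twist": 0,"claw": 1}
  ]
}}

```text
time_s: 12.85
tcp_pos: [0.5187, -0.2018, 0.1865]
orientation: [3.142, -0.0, -3.065]
ft_force: [-0.5, -0.4, -0.6]
grip_width: 0.0941
grasp_force: 0.0
```

```bash
python3 go.py .5186 -.2038 .0965 3.214
```

```text
tool shift [ 0.0002 -0.002   0.09  ] twist 0.004
[ 0.5187 -0.2018  0.1865] [ 3.142 -0.    -3.065] joints [ 0.98  0.38 -0.9   1.85  0.34  1.07  1.6 ] F [-0.5 -0.4 -0.6] w 0.0941 0.0 12.85
```

Request:
{"op": "move_arm", "data": {
  "commands": [
    {"translation": [0,-0.002,0.02],"twist": 0.004,"claw": 1},
    {"translation": [0,0,0.03],"twist": 0,"claw": 1},
    {"translation": [0,0,0.025],"twist": 0,"claw": 1},
    {"translation": [0,0,0.015],"twist": 0,"claw": 1},
    {"translation": [0,0,0],"twist": 0,"claw": -1},
    {"translation": [0,0,0],"twist": 0,"claw": -1},
    {"translation": [0,0,0],"twist": 0,"claw": -1},
    {"translation": [0,0,0],"twist": 0,"claw": -1}
  ]
}}

```text
time_s: 13.65
tcp_pos: [0.5192, -0.2056, 0.0976]
orientation: [-3.141, 0.001, -3.073]
ft_force: [0.7, -0.6, -0.6]
grip_width: 0.0655
grasp_force: 0.0
```

Request:
{"op": "move_arm", "data": {
  "commands": [
    {"translation": [0,0,0],"twist": 0,"claw": -1},
    {"translation": [0,0,0],"twist": 0,"claw": -1},
    {"translation": [0,0,0],"twist": 0,"claw": -1},
    {"translation": [0,0,0],"twist": 0,"claw": -1},
    {"translation": [0,0,0],"twist": 0,"claw": -1},
    {"translation": [0,0,0],"twist": 0,"claw": -1},
    {"translation": [0,0,0],"twist": 0,"claw": -1},
    {"translation": [0,0,0],"twist": 0,"claw": -1}
  ]
}}

```text
time_s: 14.45
tcp_pos: [0.5187, -0.205, 0.0965]
orientation: [3.141, -0.0, -3.072]
ft_force: [-0.2, 2.6, 0.3]
grip_width: 0.0178
grasp_force: 30.0
```

```bash
python3 go.py .5186 -.2038 .0965 3.214
```

```text
tool shift [ 0.      0.0012 -0.    ] twist -0.003
[ 0.5187 -0.205   0.0965] [ 3.141 -0.    -3.072] joints [ 0.92  0.49 -0.83  1.93  0.45  0.92  1.51] F [-0.2  2.6  0.3] w 0.0178 29.999832808971405 14.45
```

Request:
{"op": "move_arm", "data": {
  "commands": [
    {"translation": [0,0.0012,0],"twist": 0,"claw": -1},
    {"translation": [0,0,0],"twist": 0,"claw": -1},
    {"translation": [0,0,0],"twist": 0,"claw": -1}
  ]
}}

```text
time_s: 14.75
tcp_pos: [0.5186, -0.2044, 0.0965]
orientation: [-3.141, 0.0, -3.073]
ft_force: [0.0, -1.5, -0.1]
grip_width: 0.0177
grasp_force: 30.0
```

Request:
{"op": "move_arm", "data": {
  "commands": [
    {"translation": [0,0,0],"twist": 0,"claw": 1},
    {"translation": [0,0,0],"twist": 0,"claw": 1},
    {"translation": [0,0,0],"twist": 0,"claw": 1},
    {"translation": [0,0,0],"twist": 0,"claw": 1},
    {"translation": [0,0,-0.02],"twist": 0,"claw": 1},
    {"translation": [0,0,-0.03],"twist": 0,"claw": 1},
    {"translation": [0,0,-0.04],"twist": 0,"claw": 1},
    {"translation": [0.02,-0.02,0],"twist": 0,"claw": 1}
  ]
}}

```text
time_s: 15.55
tcp_pos: [0.504, -0.2231, 0.1913]
orientation: [-3.14, 0.007, -3.068]
ft_force: [0.6, 0.1, -0.3]
grip_width: 0.0785
grasp_force: 0.0
```

Request:
{"op": "move_arm", "data": {
  "commands": [
    {"translation": [0.03,-0.035,0],"twist": 0,"claw": 1},
    {"translation": [0.03,-0.035,0],"twist": 0,"claw": 1},
    {"translation": [0.03,-0.035,0],"twist": 0,"claw": 1},
    {"translation": [0.03,-0.035,0],"twist": 0,"claw": 1},
    {"translation": [0,-0.035,0],"twist": 0,"claw": 1},
    {"translation": [0,0,0],"twist": 0,"claw": 1}
  ]
}}

```text
time_s: 16.15
tcp_pos: [0.3906, -0.413, 0.1861]
orientation: [-3.141, -0.0, -3.079]
ft_force: [0.3, 0.2, 0.6]
grip_width: 0.0941
grasp_force: 0.0
```

```bash
python3 - <<'E'
from bench import manip
from w import *
c=manip.camera("top");I=c["image"].astype(float)
def fit(s,rows,u0):
    P=[]
    for v in rows:
        r=s[v];k=int(round(u0(v)));k=k-2+int(np.argmax(r[k-2:k+3]))
        a,b,d=r[k-1:k+2];P.append((k+.5*(a-d)/(a-2*b+d),v))
    return np.array(P)
L2=I.min(2)
m=w2l(ray(c,fit(-I[...,0],range(227,238),lambda v:487+(v-232)*.09),.088))
g=w2l(ray(c,fit(L2,range(249,266),lambda v:494.7+(v-257)*.1),.126))
print("marker",np.median(m[:,1]),"grip",np.median(g[:,1]),g[:,1].min(),g[:,1].max())
P=[]
for v in range(267,276):
    w=np.clip(L2[v,411:419]-42,0,None);P.append(((w*np.arange(411,419)).sum()/w.sum(),v))
t=w2l(ray(c,P,.124));print("timer slope",np.polyfit(t[:,0],t[:,1],1))
cv2.imwrite("pics/final.png",c["image"][:,:,::-1])
E
```

```text
marker -0.1778424175676638 grip -0.17851808307914246 -0.17868566534062652 -0.1781469211395863
timer slope [ 0.00768358 -0.00019008]
```

View pics/final.png

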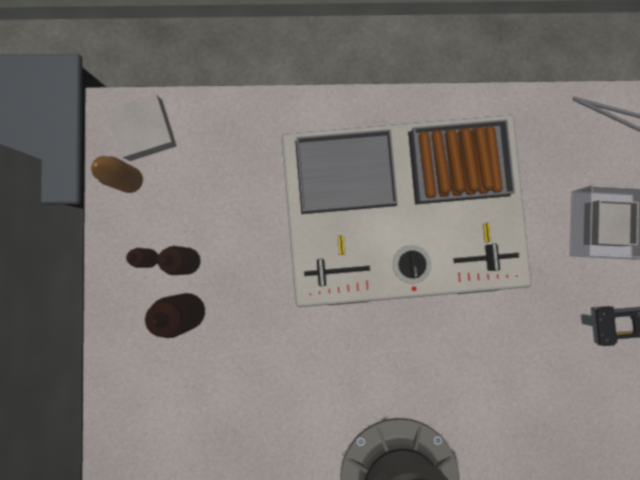

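The final picture shows the right grip (492,257) 0.7 mm from its marker's line and the timer within 0.01 rad of zero. The left slide (321,271), pans and bottles haven't moved, and the arm is clear, so I'm handing in.

```bash
python3 -c "
from bench import manip;print(manip.hand_in())"
```

```text
the job is handed in; nothing more can be done
None
```

The job is handed in: the timer is back at its zero stop, the right (churro-side) heat slide is within about 1 mm of its marker line, and nothing else was moved.

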